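Draw out the slide scanner's tray with the tray hook

ROBOT

A 6-joint arm with a two-finger parallel gripper is mounted at the origin on the work surface. World frame = base frame: x ahead of the robot, y to its left, z up, the work surface at z = 0. Lengths are in mm, angles in rad, forces in N, time in s.
With the tool pointing down it reaches from about 300 to 775 mm from the base axis. Payload 14.6 kg.
Tool frame: the origin (TCP) lies on the mounting face of the last link; the fingertips stand 199 mm ahead of it and the grasp point (between the pads) lies 180 mm ahead of it; z points along the fingers, y is the line along which they close (so a half turn about z gives the same grasp; the last joint's range is limited). The gripper opens to 94 mm and grips with 3 to 60 N. Pads are 16 mm wide; open, the fingers measure 119 mm over their backs; the gripper's body (75 mm by 177 mm) begins 78 mm behind the grasp point.
Start: joints at [1.159, 0.3, 1.521, -0, 1.321, -0.067], TCP at [185.902, 517.621, 404.646] pointing down, gripper open.
Joint ranges: [-3.03, 3.03], [-0.79, 2.21], [0.23, 2.52], [-1.04, 4.18], [0, 3.07], [-2.55, 2.55]. Speed limits (rad/s): [2.22, 2.22, 2.57, 3.14, 3.14, 3.14].

INTERFACE

Orientations are given as [roll, pitch, yaw] about the fixed x, y, z axes, in that order (R = Rz(yaw) Ry(pitch) Rx(roll)).
In Python, from cell import manip gives the robot as it stands. The module is installed in compiled form; this text tells all that it offers.
- The arm moves only by the shell command python3 -m creep 'ROWS' [FORCE]. ROWS is a JSON object of lists of equal length, an entry for each row: "slide": the shift along the world's x, y, z in cm, a list of three; "turn": the turn about the world's z in rad; "claw": the opening, from 0 (shut) to 1 (fully open). A call has 1 to 8 rows; each row shifts and turns the commanded pose from where the row before left it; what a row does not reach is not made up. A row lasts 1/8 s, in which the tool goes at most 62.5 mm and 10.7 degrees, less where a joint would pass 70% of its speed; a pose out of reach is approached as far as the arm can. A call with a gripper value outside its range is refused whole. The fingers move at their own pace and stop on an object; FORCE is the grip in N (left out, the last holds). Time passes only in rows, so rows that do not move let the fingers close. It gives the time, the measured TCP pose, the force, the opening and the grip force at its end, in the units of the state.
- manip.read_state(): the state, without advancing time (a new reading comes with each control period).
- manip.camera(name): name is "scene" or "top" or "wrist"; returns (picture, depth): 400x640x3 uint8, red, green, blue; 400x640 float32, mm along the optical axis (not along the pixel's ray), 0 where there is no reading.
- manip.calibration(name): a dict with "intrinsics" (3x3 intrinsics, pixels), "pose" (4x4, takes a point from camera to world coordinates). Camera axes: x right, y up, looking along -z (the intrinsics and any distortion apply to the point x, -y, -z); pixel columns grow to the right and rows downward; lengths in mm; the calibration is good to about 2 mm. A picture is of the moment at which its call begins: read the wrist's pose just before it. calibration takes no time and is no camera call; for the wrist camera it gives the pose at the moment of the call.
- manip.sign_off(): hands the job in; it is judged then, once.
Trained networks look in the newest picture that a camera, given by its name, has taken for a name from the list of things; names that differ only in an ending like _2 or _b are one class to them, and where a whole thing is asked for, a point or a joint stands for the part that bears it (a point fixed in the world has none). Each returns a list of dicts, best first, with "score" (0 to 1); they miss things now and then, are a little off and sometimes report something else, mostly with a low value. They report only what shows in the picture. A call takes as long as a camera call. They do not tell look-alikes from the thing itself.
- manip.cut_out(query, camera): "mask" (400x640 bool, what is visible of it) and "position" ([column, row] in pixels, amid what is visible of it).
The state is a dict: "clock": time; "joints": joint angles; "qd": joint speeds; "effort": joint torques, N m; "eef_pos": TCP position; "eef_rot": TCP orientation; "wrist_force": force on the tool from outside, world axes, zero at the start; "moment": the same for the moment, N m; "finger_gap": finger opening in mm; "finger_force": force on a finger pad.
Only numpy, scipy, OpenCV 4.12 (cv2) and the standard library are available. Lean on these libraries where they do the work, as an engineer would, in place of code of your own. Each camera call takes 0.05 s, during which the arm holds its last target. There are 200 camera calls.

TASK

Pick up the tray hook, lower its prong into the finger hole of the slide scanner's tray and pull the tray fully out to its stop, without the gripper or arm touching the tray. Then lift the hook out and set it down, not drop it, back on its mat, standing on handle and prong as it was. Leave the slide box, beaker and bottle where they are.

Things in the scene. Friction and masses are not known exactly. Their poses are not given: they have to be found in the camera images.
- finger_hole (a point): Centre of the finger hole at the top face of the tray's lip, 45 mm above the bench; moves with the tray. Round, 26 mm across, straight down through a level aluminium lip 6 mm thick, 70 mm wide; free below. Hole centre is 18.5 mm from the lip's free front edge and 26.5 mm from the tray's front panel (top 59 mm above bench). Axes: z up, x into the scanner; the tray pulls out along -x.
- tray (a joint): How far the tray is pulled out of the scanner, in m: 0 is fully in, 0.11 is the stop, fully out; it starts 0 to 15 mm out. It slides straight and level, resists with about 3 N and stays where it is left.
- scanner_front (a point): The slide scanner, fixed to the bench: dark grey housing 240 mm deep (x), 220 mm wide (y), 75 mm high, with an optical head on a tower at its rear up to 185 mm high. This point is the middle of the top edge of its front face, 75 mm above the bench, 120 mm in front of its centre; x points into the scanner, z up.
- hook_handle (a point): Centre of the hook's white handle, 24 mm above its underside: a block 90 mm long (x), 24 wide (y), 44 high, to grip across its width from above. Axes: z up, x towards the prong. An 8 mm steel rod, axis 34 mm above the underside, leaves the front end along x and bends straight down into a prong 30 mm long, ending level with the underside. Stands on handle and prong; 90 to 180 g.
- hook_tip (a point): Lower end of the hook's prong (8 mm thick, rounded), 85 mm ahead of the handle's centre along the handle's x and 23 mm lower. Same axes as the handle.
- mat: The hook's grey mat, fixed, 240 mm long (x), 150 mm wide (y), 3 mm thick; origin on the bench under its centre. The hook starts standing on it, prong towards the mat's +x end.
- slide_box_center (a point): Centre of a closed white and brown slide box, 104 x 89 mm, 67 mm high; bystander.
- beaker_center (a point): Centre of a glass beaker, 68 mm across, 90 mm high; bystander.
- bottle_center (a point): Centre of a closed amber bottle, 60 mm across, 130 mm high; bystander.
Mind the look-alikes: they are no part of the job. Of the things that look like the part that bears hook_handle, the middle-sized one is meant.

How it is judged (in metres and radians):
On the way, in this order (a step that is already met when the one before it is completed fails the run):
1. the hook's prong is in the finger hole, the tray still nearly in (horizontal distance between hook_tip and finger_hole below 0.015 m and z of hook_tip in the frame of finger_hole between -0.04 and -0.004 m and value of joint tray below 0.05 m), for 0.1 s.
2. the tray is fully out with the prong still in its hole (horizontal distance between hook_tip and finger_hole below 0.015 m and z of hook_tip in the frame of finger_hole between -0.04 and -0.004 m and value of joint tray above 0.1 m), for 0.1 s.
At the end, for the whole second after the job is handed in: The tray is pulled out at least 98 mm of its 110 mm; the hook stands at rest and released on its mat, upright within 0.12 rad, with both the handle's centre and the prong's tip over the mat (value of joint tray above 0.098 m and x of hook_handle in the frame of mat between -0.12 and 0.12 m and y of hook_handle in the frame of mat between -0.075 and 0.075 m and x of hook_tip in the frame of mat between -0.12 and 0.12 m and y of hook_tip in the frame of mat between -0.075 and 0.075 m and angle between hook_handle's own z axis and vertical below 0.12 rad and z of hook_handle in the frame of mat below 0.035 m and linear speed of hook below 0.02 m/s and contact force between the fingers and hook below 0.1 N); the robot touches nothing.
It fails at once if the gripper or arm pushes on the tray (contact force between any of the fingers, the arm and tray above 1 N).
It fails at once if the hook is dropped: falling out of the gripper, clear of its mat (contact force between the fingers and hook below 0.05 N and height (world z) of hook_handle above 0.045 m and linear speed of hook above 0.4 m/s).
It fails at once if the slide box is moved by more than 25 mm (distance of slide_box_center from where it was at the start of the episode above 0.025 m).
It fails at once if the beaker is moved by more than 25 mm (distance of beaker_center from where it was at the start of the episode above 0.025 m).
It fails at once if the bottle is moved by more than 25 mm (distance of bottle_center from where it was at the start of the episode above 0.025 m).
It also fails if it takes over 58 s, if anything falls off the work surface, if the arm or the gripper's body presses on something with over 40 N, if the wrist force passes 120 N, or if a joint passes its speed limit or range.

## Working session

There is one attempt and no reset: what is moved stays moved. The work goes in short steps, Python scripts to look and compute and a shell command to move; the robot and the scene stay as the last step left them, time stands still between calls to the robot, and variables do not carry over. Pictures are saved under pics/ and viewed, at most 10 in all, crops included, and the job is handed in when it is done.

```bash
mkdir -p pics; ls
cat > h.py <<'E'
import numpy as np, cv2
from cell import manip
def world(cam,dep,mask=None,K=None,P=None):
    c=manip.calibration(cam) if K is None else None
    K=np.array(c['intrinsics']) if c else K; P=np.array(c['pose']) if c else P
    v,u=np.mgrid[0:400,0:640]
    d=dep
    X=np.stack([(u-K[0,2])/K[0,0]*d,-(v-K[1,2])/K[1,1]*d,-d,np.ones_like(d)],-1)
    return (X@P.T)[...,:3]
E
python3 - <<'E'
from h import *
print(manip.read_state()); 
for n in('scene','top'):
    p,d=manip.camera(n); cv2.imwrite(f'pics/{n}0.png',p[...,::-1]); np.savez(f'/tmp/{n}.npz',p=p,d=d)
    print(n,manip.calibration(n))
    W=world(n,d)
    for q in('hook_handle','hook_tip','finger_hole','tray','mat','slide_box_center','beaker_center','bottle_center'):
        try:
            for r in manip.cut_out(q,n):
                m=r['mask']&(d>0); print(q,round(r['score'],2),np.round(r['position']),m.sum(),np.round(np.median(W[m],0)),np.round(np.percentile(W[m],[2,98],axis=0)).tolist())
        except Exception as e: print(q,e)
E
```

```text
pics
{'clock': 0.0, 'joints': array([ 1.15939372e+00,  3.00457665e-01,  1.52158909e+00,  9.49649331e-07,
        1.32068810e+00, -6.66552478e-02]), 'qd': array([-0.00080331, -0.00057992, -0.00012299,  0.00049199,  0.00053581,
        0.00026182]), 'effort': array([-1.52943799e-04, -5.31795895e+01, -3.52743924e+01,  7.08987191e-02,
        2.42278964e-02, -4.57669034e-05]), 'eef_pos': array([185.89423521, 517.59409115, 404.09017785]), 'eef_rot': array([-3.14045305e+00, -7.69952956e-05,  2.79684502e+00]), 'wrist_force': array([-0.43146486, -0.34207406,  0.13875315]), 'moment': array([ 0.03292274, -0.03085078,  0.0055125 ]), 'finger_force': 0.0, 'finger_gap': 93.77386748081113}
scene {'intrinsics': array([[486.48182838,   0.        , 318.76027544],
       [  0.        , 486.48182838, 203.00949109],
       [  0.        ,   0.        ,   1.        ]]), 'pose': array([[-1.22606079e-01, -8.02512096e-01,  5.83902461e-01,
         1.26007182e+03],
       [ 9.92444807e-01, -1.01859941e-01,  6.83948676e-02,
         1.59868848e+01],
       [ 4.58856152e-03,  5.87876592e-01,  8.08937610e-01,
   
[... 2553 characters left out ...]
0, 36.0, 62.0]]
tray 0.71 [321. 136.] 494 [669. -23.  44.] [[631.0, -96.0, -2.0], [700.0, 34.0, 67.0]]
mat 0.69 [398. 197.] 2663 [ 469. -320.    2.] [[351.0, -416.0, -4.0], [586.0, -238.0, 10.0]]
slide_box_center 0.66 [211. 134.] 373 [692. 355.  53.] [[655.0, 317.0, 1.0], [716.0, 378.0, 92.0]]
slide_box_center 0.61 [226. 190.] 954 [489. 286.  66.] [[438.0, 245.0, -0.0], [541.0, 339.0, 71.0]]
slide_box_center 0.42 [414. 116.] 394 [ 717. -351.   84.] [[699.0, -399.0, -4.0], [775.0, -328.0, 130.0]]
beaker_center 0.76 [212. 134.] 434 [693. 355.  54.] [[656.0, 317.0, -1.0], [719.0, 380.0, 93.0]]
bottle_center 0.65 [410. 119.] 369 [ 717. -348.   85.] [[699.0, -379.0, -4.0], [754.0, -328.0, 130.0]]
```

Run:
```python
from h import *
p=np.load('/tmp/scene.npz')['p'];t=np.load('/tmp/top.npz')['p']
a=cv2.resize(p[110:260,140:340],(800,600),interpolation=3)
b=cv2.resize(t[90:240,290:490],(800,600),interpolation=3)
cv2.imwrite('pics/c1.png',a[...,::-1]);cv2.imwrite('pics/c2.png',b[...,::-1])
```

```text
(no output)
```

View pics/c1.png

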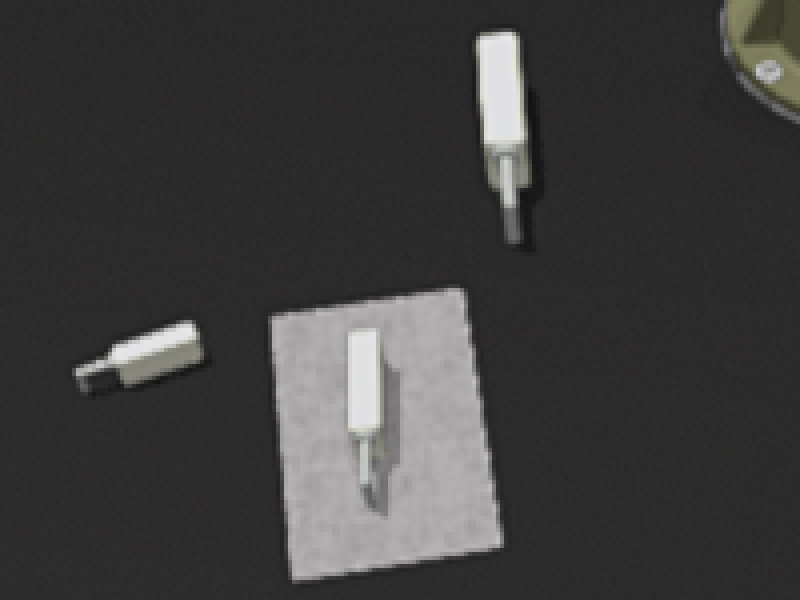

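View pics/c2.png

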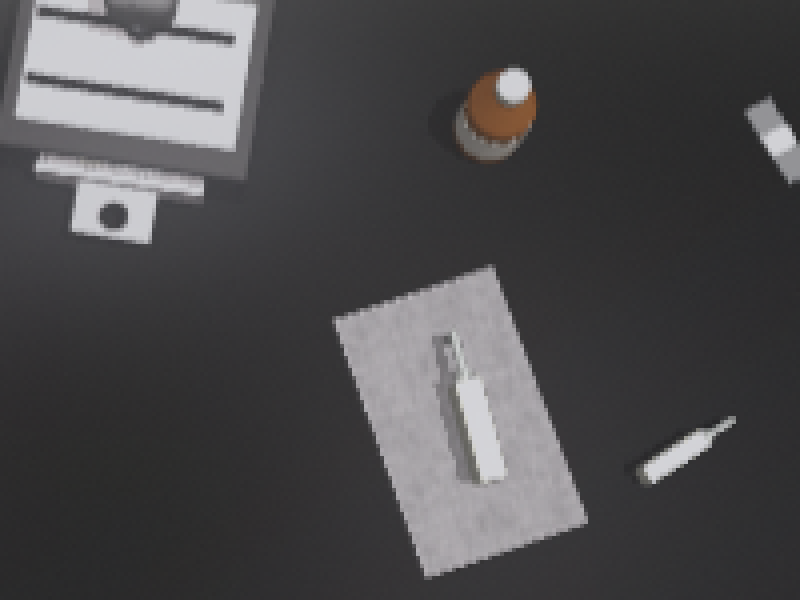

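View pics/scene0.png

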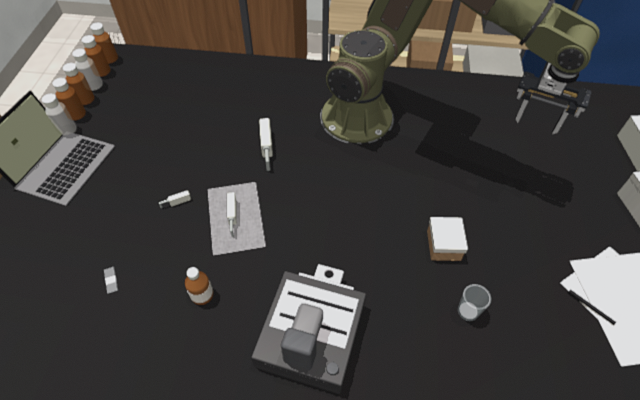

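Three look-alikes, in scene pixels: large at (268,142), small at (178,198), and one on the mat at (231,210). The middle-sized one, with its top at about 47+3 mm, is the one on the mat, which the crops confirm.

Run:
```python
from h import *
for n in('scene','top'):
    f=np.load(f'/tmp/{n}.npz');p,d=f['p'],f['d'];W=world(n,d);g=p.mean(-1)
    ok=(d>0)&(g>90)
    def sel(x,y,z): return ok&(W[...,0]>x[0])&(W[...,0]<x[1])&(W[...,1]>y[0])&(W[...,1]<y[1])&(W[...,2]>z[0])&(W[...,2]<z[1])
    for nm,s in(('handle',sel((400,580),(-380,-290),(38,56))),('lip',sel((600,690),(-90,40),(36,52))),('panel',sel((640,720),(-130,70),(53,66))),('white',sel((660,950),(-200,100),(69,90))),('mat',sel((330,610),(-430,-220),(-6,12)))):
        q=W[s]; 
        if len(q)<5: print(nm,len(q));continue
        r=cv2.minAreaRect(q[:,:2].astype(np.float32)); print(n,nm,len(q),np.round(np.median(q,0),1),[np.round(v,1) for v in r], np.round(cv2.boxPoints(r)).tolist())
    u,v,w,h=(290,120,60,50) if n=='top' else (300,255,60,45)
    L=sel((620,690),(-90,40),(30,52)).astype(np.uint8)
    # hole: ray at z=45 of dark blob inside the lip
    c=manip.calibration(n);K=c['intrinsics'];P=c['pose'];vv,uu=np.mgrid[0:400,0:640]
    R=np.stack([(uu-K[0,2])/K[0,0],-(vv-K[1,2])/K[1,1],-np.ones(uu.shape)],-1)@P[:3,:3].T
    B=P[:3,3]+R*((45-P[2,3])/R[...,2])[...,None]
    hull=cv2.convexHull(np.argwhere(L)[:,::-1].astype(np.int32)); M=np.zeros(g.shape,np.uint8);cv2.fillConvexPoly(M,hull,1);M=cv2.erode(M,np.ones((3,3)))
    k=(M>0)&(g<110); 
    print(n,'hole',k.sum(),B[k].mean(0))
```

```text
scene handle 232 [ 471.5 -335.9   45.2] [array([ 481.8, -333.3]), array([131.8,  22.5]), np.float64(14.1)] [[415.0, -338.0], [421.0, -360.0], [549.0, -328.0], [543.0, -306.0]]
scene lip 283 [651.4 -28.4  43.9] [array([652.7, -28.6]), array([70.5, 44.7]), np.float64(81.5)] [[625.0, -60.0], [670.0, -67.0], [680.0, 3.0], [636.0, 10.0]]
scene panel 112 [680.6 -31.1  58. ] [array([680.2, -33.5]), array([145.5,   9.6]), np.float64(78.9)] [[661.0, -104.0], [671.0, -106.0], [699.0, 37.0], [689.0, 39.0]]
scene white 5236 [798.  -37.6  75.1] [array([806.8, -55.1]), array([215.2, 236.3]), np.float64(79.8)] [[672.0, -140.0], [904.0, -182.0], [942.0, 30.0], [709.0, 72.0]]
scene mat 3105 [ 486.9 -320.5    1.8] [array([ 470.9, -329. ]), array([250.9, 152.9]), np.float64(18.2)] [[328.0, -296.0], [376.0, -441.0], [614.0, -362.0], [566.0, -217.0]]
scene hole 46 [650.85615283 -27.75627273  45.        ]
top handle 208 [ 460.4 -334.3   44.8] [array([ 475. , -331.9]), array([127.2,  24.7]), np.float64(12.8)] [[410.0, -334.0], [416.0, -358.0], [540.0, -330.0], [534.0, -306.0]]
top lip 258 [656.4 -25.9  44. ] [array([654.6, -24.8]), array([ 63.1, 127.7]), np.float64(1.1)] [[622.0, 38.0], [624.0, -89.0], [687.0, -88.0], [685.0, 40.0]]
top panel 114 [677.2 -37.   58. ] [array([690.4, -39.1]), array([152.5,  40. ]), np.float64(79.8)] [[657.0, -111.0], [697.0, -118.0], [724.0, 32.0], [684.0, 39.0]]
top white 3290 [782.5 -48.6  75.2] [array([803.1, -51.9]), array([218.7, 241.5]), np.float64(80.1)] [[665.0, -139.0], [903.0, -180.0], [941.0, 35.0], [703.0, 77.0]]
top mat 2663 [ 469.5 -320.3    1.5] [array([ 471.1, -326.3]), array([243.1, 151.9]), np.float64(18.5)] [[332.0, -293.0], [380.0, -437.0], [610.0, -360.0], [562.0, -216.0]]
top hole 117 [658.22536273 -23.10926779  45.        ]
```

```bash
python3 -m creep '{"slide":[[3.4,-4.9,0],[3.4,-4.9,0],[3.4,-4.9,0],[3.4,-4.9,0],[3.4,-4.9,0],[3.4,-4.9,0],[3.4,-4.9,0],[3.4,-4.9,0]],"turn":[-0.18,-0.18,-0.18,-0.18,-0.18,-0.18,-0.18,-0.18],"claw":[1,1,1,1,1,1,1,1]}'
python3 -m creep '{"slide":[[3.4,-4.9,0],[3.4,-4.9,0],[1.7,-4.9,0],[0,0,0],[0,0,0]],"turn":[-0.18,-0.18,-0.18,-0.18,-0.18],"claw":[1,1,1,1,1]}'
python3 - <<'E'
from h import *
print(manip.read_state()['eef_rot'],manip.calibration('wrist'))
p,d=manip.camera('wrist');c=manip.calibration('wrist');cv2.imwrite('pics/w1.png',p[...,::-1]);np.savez('/tmp/w1.npz',p=p,d=d,K=c['intrinsics'],P=c['pose'])
for r in manip.cut_out('finger_hole','wrist'): print(r['score'],r['position'],r['mask'].sum())
E
```

```text
clock: 1.9
eef_pos: [458.7, 123.8, 404.9]
eef_rot: [3.141, -0.0, 1.351]
wrist_force: [0.9, 0.5, -0.0]
finger_gap: 93.7
finger_force: 0.0
clock: 2.52
eef_pos: [543.0, -22.1, 404.4]
eef_rot: [-3.141, 0.0, 0.45]
wrist_force: [-0.8, 0.8, -0.5]
finger_gap: 94.1
finger_force: 0.0
[-3.14135741e+00  2.55915488e-04  4.49568713e-01] {'intrinsics': array([[327.19669016,   0.        , 324.04496098],
       [  0.        , 327.19669016, 199.11176538],
       [  0.        ,   0.        ,   1.        ]]), 'pose': array([[ 4.34785063e-01,  8.74411169e-01,  2.15330110e-01,
         6.04276918e+02],
       [-9.00534257e-01,  4.22180554e-01,  1.03930900e-01,
         7.84640205e+00],
       [-2.98448055e-05, -2.39099743e-01,  9.70995011e-01,
         3.84310737e+02],
       [ 0.00000000e+00,  0.00000000e+00,  0.00000000e+00,
         1.00000000e+00]])}
0.94 [385.5, 75.7] 6241
```

View pics/w1.png

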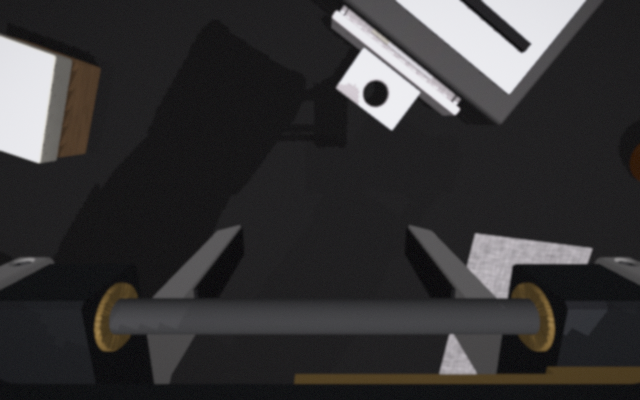

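The wrist view shows the lip with its hole at (376,93), the tray panel behind it, and the mat at the lower right.

```bash
cat > hole.py <<'E'
import sys
from h import *
f=np.load(sys.argv[1]);p,d,K,P=f['p'],f['d'],f['K'],f['P'];g=p.mean(-1)
vv,uu=np.mgrid[0:400,0:640]
R=np.stack([(uu-K[0,2])/K[0,0],-(vv-K[1,2])/K[1,1],-np.ones(uu.shape)],-1)@P[:3,:3].T
B=P[:3,3]+R*((45-P[2,3])/R[...,2])[...,None]
W=world(None,d,K=K,P=P)
L=(d>0)&(g>120)&(abs(W[...,2]-45)<6)&(W[...,0]>500)
n,lab,st,ce=cv2.connectedComponentsWithStats(L.astype(np.uint8)); i=1+st[1:,4].argmax(); L=lab==i
r=cv2.minAreaRect(np.argwhere(L)[:,::-1].astype(np.float32)); q=B[L]
print('lip',L.sum(),np.median(W[L],0),[np.round(v,1) for v in cv2.minAreaRect(q[:,:2].astype(np.float32))],cv2.boxPoints(cv2.minAreaRect(q[:,:2].astype(np.float32))).round(1).tolist())
inv=(~L).astype(np.uint8);n,lab,st,ce=cv2.connectedComponentsWithStats(inv,connectivity=4)
for j in range(1,n):
    if 40<st[j,4]<5000: m=lab==j;print('hole',st[j,4],ce[j].round(1),B[m].mean(0).round(1),np.ptp(B[m],axis=0).round(1))
T=(d>0)&(abs(W[...,2]-75)<3)&(W[...,0]>600)
if T.sum()>200: print('front edge',cv2.boxPoints(cv2.minAreaRect(W[T][:,:2].astype(np.float32))).round(1).tolist())
E
python3 hole.py /tmp/w1.npz
python3 -m creep '{"slide":[[-2.5,-4.8,0],[-2.5,-4.8,0],[-2.5,-4.8,0],[-2.5,-4.8,0],[-2.5,-4.8,0],[-2.5,-4.8,0],[-2.2,-4.5,0],[0,0,0]],"turn":[-0.1,-0.1,-0.01,0,0,0,0,0],"claw":[1,1,1,1,1,1,1,1]}'
python3 - <<'E'
from h import *
print(manip.read_state()['eef_pos'],manip.read_state()['eef_rot'])
c=manip.calibration('wrist');p,d=manip.camera('wrist');cv2.imwrite('pics/w2.png',p[...,::-1]);K,P=c['intrinsics'],c['pose'];np.savez('/tmp/w2.npz',p=p,d=d,K=K,P=P)
W=world(None,d,K=K,P=P)
for r in manip.cut_out('hook_handle','wrist'):
    m=r['mask']&(d>0);print(r['score'],r['position'],m.sum(),np.median(W[m],0).round(1))
    q=W[m];
    for lo,hi in((43,54),(47.,53)):
        s=q[(q[:,2]>lo)&(q[:,2]<hi)]
        if len(s)>9:
            R=cv2.minAreaRect(s[:,:2].astype(np.float32));print(len(s),np.median(s,0).round(1),[np.round(v,1) for v in R],cv2.boxPoints(R).round(1).tolist())
E
```

```text
lip 2988 [655.64885527 -28.9885991   45.10859436] [array([652.5, -28.9]), array([71.3, 46.7]), np.float64(79.8)] [[623.2000122070312, -59.79999923706055], [669.2000122070312, -68.0999984741211], [681.9000244140625, 2.0999999046325684], [635.9000244140625, 10.399999618530273]]
hole 531 [375.2  93.6] [647.8 -27.9  45. ] [24.8 24.9  0. ]
front edge [[606.7000122070312, -9.899999618530273], [700.7999877929688, -210.3000030517578], [794.7000122070312, -166.1999969482422], [700.5999755859375, 34.20000076293945]]
clock: 3.62
eef_pos: [369.6, -356.4, 404.5]
eef_rot: [-3.142, 0.0, 0.248]
wrist_force: [0.4, 1.5, -0.1]
finger_gap: 93.7
finger_force: 0.0
[ 369.57962729 -356.39412225  404.48644267] [-3.14157587e+00  2.32395289e-04  2.47878125e-01]
0.68 [327.3, 82.6] 2643 [ 468.1 -336.5   46.5]
2265 [ 461.7 -338.2   46.7] [array([ 461.4, -338.3]), array([95.6, 23.9]), np.float64(13.2)] [[412.1000061035156, -337.6000061035156], [417.6000061035156, -360.79998779296875], [510.70001220703125, -339.0], [505.20001220703125, -315.70001220703125]]
816 [ 460.9 -338.1   47.5] [array([ 458.6, -338.7]), array([85.5, 21.3]), np.float64(13.0)] [[414.6000061035156, -338.0], [419.3999938964844, -358.70001220703125], [502.70001220703125, -339.5], [497.8999938964844, -318.70001220703125]]
0.64 [476.3, 158.2] 1359 [ 437.5 -508.6   29.3]
```

View pics/w2.png

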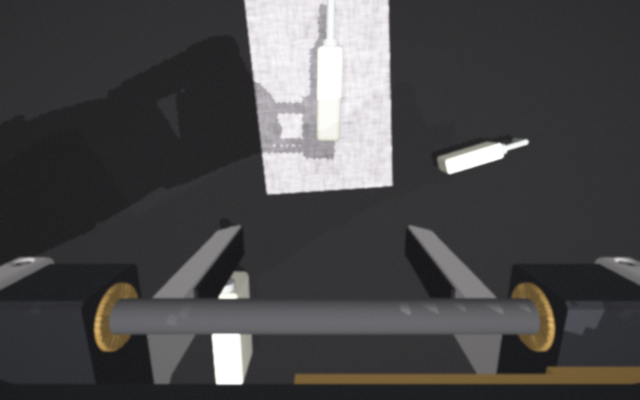

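The middle hook lies at (328,90) with its handle centre at about (460,-338), yaw 0.23, size 90x24, top z 47. That fits. Now the grasp.

```bash
python3 -m creep '{"slide":[[4.5,0.9,0],[4.5,0.9,-2],[0,0,-5],[0,0,-5],[0,0,-4],[0,0,-2],[0,0,-1.6],[0,0,0]],"turn":[-0.019,0,0,0,0,0,0,0],"claw":[1,1,1,1,1,1,1,1]}'
python3 -m creep '{"slide":[[0,0,0],[0,0,0],[0,0,0],[0,0,0],[0,0,0],[0,0,0],[0,0,0],[0,0,0]],"turn":[0,0,0,0,0,0,0,0],"claw":[0.1,0.1,0.1,0.1,0.1,0.1,0.1,0.1]}' 40
```

```text
clock: 4.72
eef_pos: [461.2, -335.6, 208.1]
eef_rot: [-3.141, 0.001, 0.23]
wrist_force: [0.1, -0.2, -0.6]
finger_gap: 94.0
finger_force: 0.0
clock: 5.72
eef_pos: [460.9, -336.4, 208.6]
eef_rot: [3.141, -0.0, 0.228]
wrist_force: [-0.8, -0.2, -0.0]
finger_gap: 24.1
finger_force: 40.0
```

```bash
python3 -m creep '{"slide":[[0,0,2],[0,0,4],[0,0,4],[0,0,2],[0,0,0]],"turn":[0,0,0,0,0],"claw":[0.1,0.1,0.1,0.1,0.1]}'
python3 -m creep '{"slide":[[1.7,5.4,0],[1.7,5.4,0],[1.7,5.4,0],[1.7,5.4,0],[1.7,5.4,0],[1.8,5.3,0],[0,0,0],[0,0,0]],"turn":[-0.068,-0.068,-0.068,-0.068,-0.068,-0.066,0,0],"claw":[0.1,0.1,0.1,0.1,0.1,0.1,0.1,0.1]}'
python3 - <<'E'
from h import *
s=manip.read_state();print(s['eef_pos'],s['eef_rot'],s['finger_force'])
c=manip.calibration('wrist');p,d=manip.camera('wrist');cv2.imwrite('pics/w3.png',p[...,::-1]);K,P=c['intrinsics'],c['pose'];np.savez('/tmp/w3.npz',p=p,d=d,K=K,P=P)
E
python3 hole.py /tmp/w3.npz
```

```text
clock: 6.35
eef_pos: [460.9, -336.4, 329.7]
eef_rot: [3.14, -0.001, 0.228]
wrist_force: [0.8, 0.8, -2.5]
finger_gap: 24.1
finger_force: 40.0
clock: 7.35
eef_pos: [563.7, -13.7, 327.4]
eef_rot: [3.141, 0.002, -0.177]
wrist_force: [0.1, -0.8, -0.7]
finger_gap: 23.7
finger_force: 40.0
[563.69705284 -13.6549683  327.37624953] [ 3.14123613e+00  1.94852838e-03 -1.77429608e-01] 39.99936819076538
lip 4789 [656.74410056 -30.00531839  44.97698336] [array([652.3, -29.8]), array([80.5, 45.6]), np.float64(79.9)] [[622.7999877929688, -65.4000015258789], [667.7000122070312, -73.4000015258789], [681.9000244140625, 5.800000190734863], [637.0, 13.800000190734863]]
front edge [[667.9000244140625, -141.6999969482422], [684.9000244140625, -144.6999969482422], [722.2999877929688, 70.19999694824219], [705.2999877929688, 73.0999984741211]]
```

View pics/w3.png

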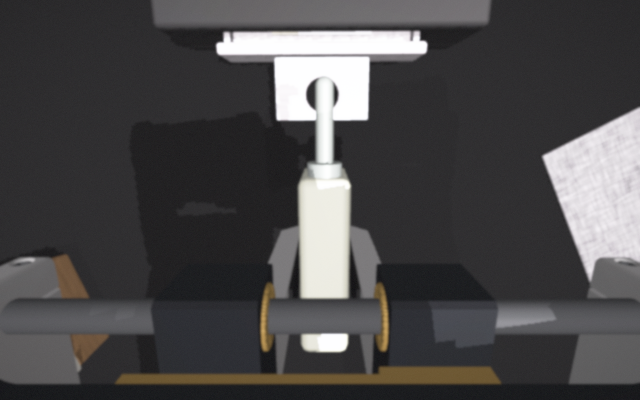

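The rod runs from (325,160) to its bend at (324,80), in line with the hole centred at about (322,95). I'll check the prong's world position from the depth.

Run:
```python
from h import *
f=np.load('/tmp/w3.npz');p,d,K,P=[f[k] for k in'pdKP'];W=world(None,d,K=K,P=P)
a=-0.178;ex=np.array([np.cos(a),np.sin(a)]);ey=np.array([-ex[1],ex[0]])
for lo,hi in((148,156),(156,170)):
    m=(d>0)&(W[...,2]>lo)&(W[...,2]<hi);m[170:]=0;q=W[m]
    x=(q[:,:2]-[564.1,-12.8])@ex;y=(q[:,:2]-[564.1,-12.8])@ey;print(len(q),x.max(),np.percentile(x,[2,98]),np.median(y),np.median(q[:,2]),q[:,2].max())
m=(d>0);m[:150]=0;m[240:]=0;m[:,:300]=0;m[:,348:]=0;q=W[m&(W[...,2]>150)];print('handle front x',((q[:,:2]-[564.1,-12.8])@ex).max(),np.percentile(q[:,2],95))
# hole circle: dark pixels in lip box
g=p.mean(-1);H=np.zeros(g.shape,bool);H[70:118,285:362]=1;k=H&(g<60)
n,l,s,c=cv2.connectedComponentsWithStats(k.astype(np.uint8))
pts=np.argwhere(k)[:,::-1].astype(np.float32);hull=cv2.convexHull(pts);(cx,cy),r=cv2.minEnclosingCircle(hull);print(cx,cy,r)
R=P[:3,:3]@np.array([(cx-K[0,2])/K[0,0],-(cy-K[1,2])/K[1,1],-1]);print(P[:3,3]+R*((45-P[2,3])/R[2]))
```

```text
44 85.62311200132086 [47.57889533 84.91934994] 2.173525156740954 155.38056869521057 155.9991317229634
1730 85.57076564808875 [45.92859402 83.99513852] -1.5426225267465727 158.96598834782134 165.3525427347777
handle front x 54.04025203604386 166.36672952006745
321.7173767089844 94.0 14.832249641418457
[648.50140105 -27.35476592  45.        ]
```

```bash
python3 -m creep '{"slide":[[0.2,0.1,-2],[0,0,-3],[0,0,-2],[0,0,-0.6],[0,0,-0.5],[0,0,-0.5],[0,0,0]],"turn":[0,0,0,0,0,0,0],"claw":[0.1,0.1,0.1,0.1,0.1,0.1,0.1]}'
python3 - <<'E'
from h import *
s=manip.read_state();print(s['eef_pos'],s['wrist_force'])
p,d=manip.camera('wrist');a=p[20:200,220:430];b,_=manip.camera('scene');b=b[240:330,280:400]
cv2.imwrite('pics/w4.png',np.vstack([cv2.resize(a,(420,360)),cv2.resize(b,(420,240))])[...,::-1])
E
```

```text
clock: 8.28
eef_pos: [565.9, -12.5, 242.7]
eef_rot: [-3.142, -0.0, -0.178]
wrist_force: [0.2, 0.1, -1.0]
finger_gap: 23.9
finger_force: 40.0
[565.88594308 -12.47941429 242.70650378] [ 0.20625888  0.14528459 -1.0355594 ]
```

View pics/w4.png

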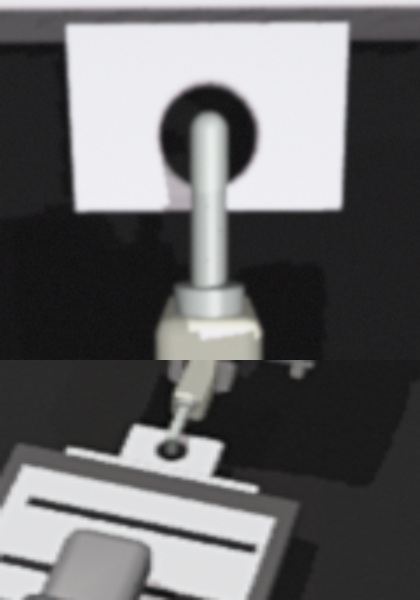

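The prong is inside the hole with no force on it. I'll go 9 mm deeper, then pull.

```bash
python3 -m creep '{"slide":[[0,0,-0.5],[0,0,-0.4],[0,0,0],[-0.49,0.09,0],[-0.49,0.09,0],[-0.98,0.18,0],[-0.98,0.18,0],[-0.98,0.18,0]],"turn":[0,0,0,0,0,0,0,0],"claw":[0.1,0.1,0.1,0.1,0.1,0.1,0.1,0.1]}'
python3 -m creep '{"slide":[[-0.98,0.18,0],[-0.98,0.18,0],[-0.98,0.18,0],[-0.98,0.18,0],[-0.98,0.18,0],[0,0,0]],"turn":[0,0,0,0,0,0],"claw":[0.1,0.1,0.1,0.1,0.1,0.1]}'
```

```text
clock: 9.38
eef_pos: [526.0, -5.1, 233.8]
eef_rot: [3.142, -0.001, -0.178]
wrist_force: [3.8, -2.3, -1.1]
finger_gap: 24.2
finger_force: 40.0
clock: 10.12
eef_pos: [477.0, 4.1, 233.5]
eef_rot: [-3.141, 0.001, -0.178]
wrist_force: [1.3, 0.1, -1.2]
finger_gap: 23.6
finger_force: 40.0
```

```bash
python3 -m creep '{"slide":[[-0.49,0.09,0],[-0.49,0.09,0],[-0.3,0.05,0]],"turn":[0,0,0],"claw":[0.1,0.1,0.1]}'
python3 -m creep '{"slide":[[-0.3,0.05,0]],"turn":[0],"claw":[0.1]}'
python3 -m creep '{"slide":[[-0.3,0.05,0]],"turn":[0],"claw":[0.1]}'
```

```text
clock: 10.5
eef_pos: [464.7, 6.2, 233.6]
eef_rot: [-3.142, 0.0, -0.178]
wrist_force: [2.4, 0.1, -2.6]
finger_gap: 23.6
finger_force: 40.0
clock: 10.62
eef_pos: [461.7, 6.7, 233.6]
eef_rot: [-3.141, -0.0, -0.178]
wrist_force: [3.1, 0.0, -2.1]
finger_gap: 23.5
finger_force: 40.0
clock: 10.75
eef_pos: [458.7, 7.2, 233.6]
eef_rot: [-3.142, -0.0, -0.178]
wrist_force: [2.7, -0.3, -3.4]
finger_gap: 23.8
finger_force: 40.0
```

```bash
for i in 1; do :; done; python3 -m creep '{"slide":[[-0.2,0.04,0]],"turn":[0],"claw":[0.1]}'|grep -E 'pos|wrist'
python3 -m creep '{"slide":[[-0.2,0.04,0]],"turn":[0],"claw":[0.1]}'|grep -E 'pos|wrist'
python3 -m creep '{"slide":[[-0.2,0.04,0]],"turn":[0],"claw":[0.1]}'|grep -E 'pos|wrist'
```

```text
eef_pos: [457.4, 7.4, 233.9]
wrist_force: [19.5, -2.3, -12.5]
eef_pos: [456.1, 7.7, 234.3]
wrist_force: [24.5, -3.9, -13.0]
eef_pos: [454.6, 8.0, 234.7]
wrist_force: [27.8, -4.9, -12.4]
```

The stop is reached: force jumped from 3 N to 20–28 N. I'll back off to centre the prong and look.

```bash
python3 -m creep '{"slide":[[0.59,-0.11,0],[0.39,-0.07,0],[0,0,0]],"turn":[0,0,0],"claw":[0.1,0.1,0.1]}'
python3 - <<'E'
from h import *
p,d=manip.camera('wrist');a=p[20:200,220:430];b,e=manip.camera('scene')
r=manip.cut_out('hook_handle','scene');W=world('scene',e)
for x in r:
    m=x['mask']&(e>0)&(W[...,1]>-120);
    if m.sum()>50:
        q=W[m];q=q[q[:,2]>60];t=(q[:,:2]-[464,6])@[0.984,-0.177];print('top slope',np.polyfit(t[abs(t)<42],q[abs(t)<42,2],1),len(q))
b=b[200:290,270:390]
cv2.imwrite('pics/w5.png',np.vstack([cv2.resize(a,(420,360)),cv2.resize(b,(420,240))])[...,::-1])
E
```

```text
clock: 11.5
eef_pos: [462.7, 6.5, 233.5]
eef_rot: [3.142, 0.001, -0.178]
wrist_force: [0.1, -0.1, -2.1]
finger_gap: 23.7
finger_force: 40.0
top slope [-2.88925300e-02  6.96710191e+01] 195
top slope [-3.38213512e-04  6.56206215e+01] 1037
```

View pics/w5.png

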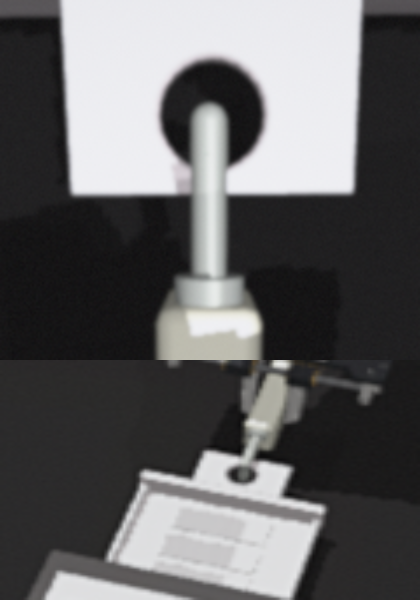

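The tray is out, and the prong is roughly centred in the hole (crop 210,115) with the hook level. Lift out and go back.

```bash
python3 -m creep '{"slide":[[0,0,0.5],[0,0,0.8],[0,0,1.5],[0,0,3],[0,0,3],[0,0,0.7],[0,0,0]],"turn":[0,0,0,0,0,0,0],"claw":[0.1,0.1,0.1,0.1,0.1,0.1,0.1]}'
python3 -m creep '{"slide":[[-0.1,-5.7,0],[-0.1,-5.7,0],[0,-5.7,0],[0,-5.7,0],[0,-5.7,0],[0,-5.8,0],[0,0,0],[0,0,0]],"turn":[0.068,0.068,0.068,0.068,0.068,0.066,0,0],"claw":[0.1,0.1,0.1,0.1,0.1,0.1,0.1,0.1]}'
python3 - <<'E'
from h import *
f=np.load('/tmp/w3.npz');p0=f['d']
c=manip.calibration('wrist');p,d=manip.camera('wrist');W=world(None,d,K=c['intrinsics'],P=c['pose'])
print(manip.read_state()['eef_pos'])
for nm,D,C in(('before',p0,f['P']),('now',d,c['pose'])):
    W=world(None,D,K=c['intrinsics'],P=C)
    print(nm,[(r,W[r,324].round(1).tolist()) for r in(85,100,130,180,210,240)])
E
```

```text
clock: 12.52
eef_pos: [462.5, 6.5, 328.7]
eef_rot: [-3.142, -0.0, -0.178]
wrist_force: [-0.1, -0.6, -2.2]
finger_gap: 23.9
finger_force: 40.0
clock: 13.52
eef_pos: [460.6, -336.1, 327.3]
eef_rot: [-3.14, 0.001, 0.227]
wrist_force: [-0.4, 0.0, -1.0]
finger_gap: 23.9
finger_force: 40.0
[ 460.79049179 -335.58879525  327.75854853]
before [(85, [644.2, -28.3, 159.2]), (100, [638.1, -27.3, 159.2]), (130, [625.6, -25.0, 160.0]), (180, [604.2, -21.2, 162.9]), (210, [591.1, -18.8, 165.5]), (240, [577.0, -16.3, 165.4])]
now [(85, [540.4, -317.1, 157.8]), (100, [534.4, -318.5, 157.6]), (130, [521.8, -321.4, 157.6]), (180, [501.1, -326.2, 165.1]), (210, [487.6, -329.3, 164.7]), (240, [473.2, -332.7, 164.0])]
```

```bash
python3 -m creep '{"slide":[[0,0,-4],[0,0,-4],[0,0,-2],[0,0,-1],[0,0,-0.4],[0,0,-0.3],[0,0,0]],"turn":[0,0,0,0,0,0,0],"claw":[0.1,0.1,0.1,0.1,0.1,0.1,0.1]}'
python3 -m creep '{"slide":[[0,0,-0.1],[0,0,-0.1]],"turn":[0,0],"claw":[0.1,0.1]}'|grep -E 'pos|wrist'
```

```text
clock: 14.45
eef_pos: [460.8, -336.5, 212.1]
eef_rot: [3.141, -0.0, 0.228]
wrist_force: [-1.2, 0.0, -1.5]
finger_gap: 23.6
finger_force: 40.0
eef_pos: [460.7, -336.5, 209.8]
wrist_force: [-0.2, -0.2, -1.9]
```

```bash
python3 -m creep '{"slide":[[0,0,-0.1],[0,0,0]],"turn":[0,0],"claw":[0.1,0.1]}'|grep -E 'pos|wrist'
python3 -m creep '{"slide":[[0,0,-0.1],[0,0,0]],"turn":[0,0],"claw":[0.1,0.1]}'|grep -E 'pos|wrist'
```

```text
eef_pos: [460.7, -336.6, 209.4]
wrist_force: [-3.1, 2.4, 8.1]
eef_pos: [460.7, -336.7, 209.1]
wrist_force: [-7.3, 3.3, 15.4]
```

```bash
python3 -m creep '{"slide":[[0,0,0],[0,0,0],[0,0,0],[0,0,0],[0,0,0],[0,0,0]],"turn":[0,0,0,0,0,0],"claw":[0.6,0.8,0.8,0.8,0.8,0.8]}'
python3 -m creep '{"slide":[[0,0,1],[0,0,3],[0,0,4],[0,0,4],[0,0,4],[0,0,3],[0,0,0],[0,0,0]],"turn":[0,0,0,0,0,0,0,0],"claw":[0.8,0.8,0.8,0.8,0.8,0.8,0.8,0.8]}'
python3 - <<'E'
from h import *
b,e=manip.camera('scene');W=world('scene',e)
for q in('hook_handle','tray','slide_box_center','beaker_center','bottle_center'):
    for r in manip.cut_out(q,'scene'):
        m=r['mask']&(e>0);print(q,round(r['score'],2),np.round(np.median(W[m],0)),np.round(np.percentile(W[m],[2,98],axis=0)).tolist())
cv2.imwrite('pics/end.png',cv2.resize(b[150:350,150:450],(800,533))[...,::-1])
E
```

```text
clock: 15.95
eef_pos: [460.7, -336.5, 207.6]
eef_rot: [-3.142, 0.0, 0.228]
wrist_force: [0.2, 0.2, -0.3]
finger_gap: 74.7
finger_force: 0.0
clock: 16.95
eef_pos: [460.6, -336.3, 397.0]
eef_rot: [-3.141, 0.001, 0.228]
wrist_force: [1.3, -0.5, 0.1]
finger_gap: 75.5
finger_force: 0.0
hook_handle 0.91 [ 480. -332.   44.] [[431.0, -357.0, 1.0], [534.0, -318.0, 50.0]]
hook_handle 0.82 [ 442. -509.   23.] [[421.0, -545.0, -2.0], [460.0, -481.0, 34.0]]
hook_handle 0.76 [ 204. -284.   55.] [[120.0, -311.0, -3.0], [287.0, -262.0, 63.0]]
tray 0.9 [610. -20.  33.] [[532.0, -91.0, 4.0], [672.0, 46.0, 59.0]]
tray 0.47 [ 747. -351.   81.] [[711.0, -398.0, -1.0], [764.0, -331.0, 131.0]]
slide_box_center 0.81 [513. 284.  64.] [[447.0, 242.0, 4.0], [549.0, 331.0, 70.0]]
beaker_center 0.63 [686. 349.  56.] [[660.0, 315.0, 2.0], [724.0, 378.0, 91.0]]
bottle_center 0.84 [ 748. -350.   83.] [[718.0, -381.0, 7.0], [764.0, -331.0, 131.0]]
```

View pics/end.png

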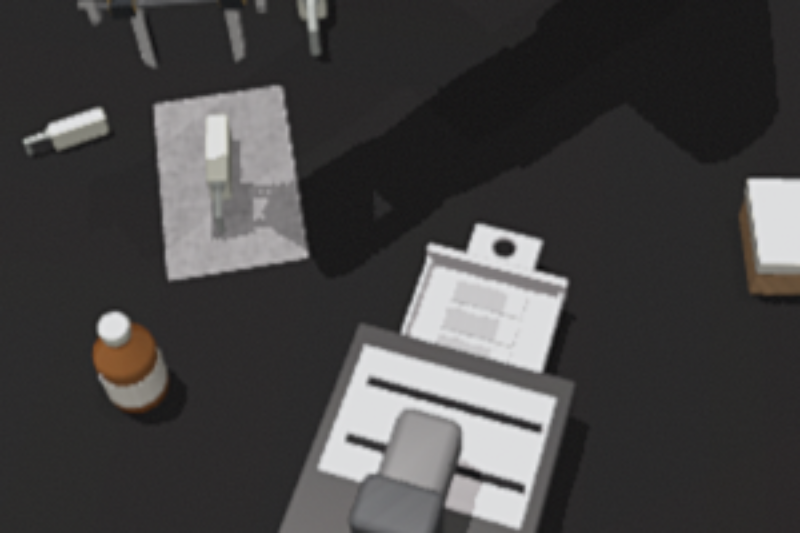

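The hook stands on its mat (217,165), the tray is out with its hole at (504,247), and the bystanders have not moved.

```bash
python3 -c "from cell import manip;print(manip.sign_off())"
```

```text
the job is handed in; nothing more can be done
None
```

The job is handed in: I pulled the tray to its stop with the middle-sized hook and set the hook back standing on its mat, and the last camera check showed the slide box, beaker and bottle where they started. The sign-off returned no verdict.

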